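# Find the stamped crate

### The arm

A 6-joint arm with a two-finger parallel gripper is mounted at the origin on the work surface. World frame = base frame: x ahead of the robot, y to its left, z up, the work surface at z = 0. Lengths are in m, angles in rad, forces in N, time in s.
With the tool pointing down it reaches from about 0.3 to 0.875 m from the base axis. Payload 6.4 kg.
Tool frame: the origin (TCP) lies on the mounting face of the last link; the fingertips stand 166 mm ahead of it and the grasp point (between the pads) lies 147 mm ahead of it (bot.tcp_to_tips is the distance from the TCP to the fingertips, in m); z points along the fingers, y is the line along which they close (so a half turn about z gives the same grasp; the last joint's range is limited). The gripper opens to 88 mm and grips with 3 to 60 N. Pads are 18 mm wide; open, the fingers measure 123 mm over their backs; the gripper's body (75 mm by 187 mm) begins 45 mm behind the grasp point.
Start: joints at [-1.459, 0.181, 1.607, -0, 1.354, -0.206], TCP at [0.18, -0.546, 0.405] pointing down, gripper open.
Joint ranges: [-2.99, 2.99], [-0.89, 2.07], [0.3, 2.58], [-1.14, 4.28], [0, 2.63], [-3.12, 3.12]. Speed limits (rad/s): [2.57, 2.57, 3.01, 3.14, 3.14, 3.14].

### API

Orientations are given as a unit quaternion [w, x, y, z].
In Python, from workcell import bot gives the robot as it stands. Calls block until the motion is done:
- bot.move_to(position, orientation): joint-space move of the TCP to a pose.
- bot.line_to(position, attitude=None, velocity=0.15, force_limit=None): straight line of the TCP; attitude=None keeps the orientation; velocity is the mean speed in m/s. With force_limit (N) it stops when the force on the tool has changed by that much, and returns True; else False.
- bot.move_j(angles): joint-space move.
- bot.gripper_to(opening, grasp_force=None): finger opening in m; grasp_force is the grip in N (None keeps the last); returns when the fingers have stopped.
- bot.wait(seconds).
- bot.ik(position, orientation): joint angles nearest the present ones, or None.
- bot.state(): the state.
- bot.read_camera(name): name is "side" or "top" or "wrist"; returns a dict with "color" (384x512x3 uint8, red, green, blue), "fx", "fy", "cx", "cy" (pixels), "R" (3x3) and "t" (3): a world point X has camera coordinates R X + t. Camera axes: x right, y down, z forward; pixel columns grow to the right and rows downward; lengths in m; the calibration is good to about 2 mm. A picture is of the moment at which its call begins. There is no depth.
A pose or a line that the arm cannot do raises bot.MotionError and nothing moves.
- bot.close_job(): hands the job in; it is judged then, once.
The state is a dict: "time": time; "q": joint angles; "qd": joint speeds; "effort": joint torques, N m; "tcp_pos": TCP position; "tool_rot": TCP orientation; "ft_force": force on the tool from outside, world axes, zero at the start; "moment": the same for the moment, N m; "opening": finger opening in m; "gripper_force": force on a finger pad.
Only numpy, scipy, OpenCV 4.12 (cv2) and the standard library are available. Lean on these libraries where they do the work, as an engineer would, in place of code of your own. Each camera call takes 0.05 s, during which the arm holds its last target. There are 200 camera calls.

### The job

Two look-alike plywood crates stand on the coppersmith's table, and one of them has a rosette stamp burnt into its underside. First tip both crates over onto their sides, each with its top falling away from the brass dispatch line, so that the undersides show; then push the stamped one, still lying on its side, onto the dispatch line until the line runs right under its middle. Leave the other crate lying clear of the line, use only pushes and never pick a crate up, and do not disturb the brass and copper wares.

Things in the scene. Friction and masses are not known exactly. Their poses are not given: they have to be found in the camera images.
- stamped_crate: closed plywood crate, 70 mm deep (its x), 120 mm wide (its y), 130 mm tall (its z), 0.3 to 0.65 kg; starts upright, its wide faces roughly parallel to the line. Origin at the centre of its underside, z out through its top, x roughly away from the robot at the start. Its underside carries the stamp, a dark ring and star 60 mm across. Which place it stands in varies.
- stamped_crate_centre (a point): centre of the stamped crate, 65 mm above its underside along its z; axes as the crate. Pushed towards the robot close below the top (105 to 120 mm up) on its wide face nearest the line, it turns on its lower edge nearest the robot, passes its balance at 28 degrees and falls by itself; it then lies 70 mm high, its underside facing the line. Pushed much lower, it slides instead of tipping.
- plain_crate: closed plywood crate, 70 mm deep (its x), 120 mm wide (its y), 130 mm tall (its z), 0.3 to 0.65 kg; starts upright, its wide faces roughly parallel to the line. Origin at the centre of its underside, z out through its top, x roughly away from the robot at the start. Same outside as the stamped crate, but its underside is bare; tips the same way.
- plain_crate_centre (a point): centre of the plain crate, 65 mm above its underside along its z; axes as the crate
- line: dispatch line: flat brass strip 24 mm wide and 620 mm long lying flush on the table beyond the crates, nothing to bump into. Origin at its middle; its y runs along the strip, its x across it, away from the robot
- finial: bystander: small turned brass finial, 36 mm across, 58 mm tall, standing between the crates on the robot's side of them; origin under its centre
- beaker: bystander: copper beaker, 72 mm across, 85 mm tall, standing to the robot's right (-y) of the crates; origin under its centre
- vase: bystander: brass vase, 76 mm across, 125 mm tall, standing to the robot's left (+y) of the crates; origin under its centre

How it is judged:
By the outcome, as a careful person would: the job done as asked, in the order asked, and still so for the second after the job is handed in, with the robot touching nothing.
It also fails if it takes over 59 s, if anything falls off the work surface, if the arm or the gripper's body presses on something with over 40 N, if the wrist force passes 120 N, or if a joint passes its speed limit or range.

## Working session

There is one attempt and no reset: what is moved stays moved. The work goes in short steps, each a Python script; the robot and the scene stay as the last script left them, time stands still between calls to the robot, and variables do not carry over. Pictures are saved under pics/ and viewed, at most 10 in all, crops included, and the job is handed in when it is done.

```bash
mkdir -p pics; ls; python3 - <<'E'
from workcell import bot
import cv2,numpy as np
for n in("top","side"):
    c=bot.read_camera(n); cv2.imwrite(f"pics/{n}0.png",c["color"][:,:,::-1])
    print(n,c["fx"],c["fy"],c["cx"],c["cy"],(-c["R"].T@c["t"]).round(3),c["R"].round(3).tolist())
print(bot.state()["time"],bot.state()["tool_rot"])
E
```

```text
pics
top 445.4103212963717 445.4103212963717 260.9986696800883 192.34817188410588 [0.43  0.015 1.241] [[0.002, -1.0, 0.016], [-0.992, -0.004, -0.13], [0.13, -0.015, -0.991]]
side 477.40524889805425 477.40524889805425 263.8503003004312 187.19890801858267 [-0.025  0.852  0.696] [[-0.806, -0.592, 0.02], [-0.32, 0.407, -0.855], [0.498, -0.695, -0.518]]
0.1 [-7.56292139e-04  9.87403721e-01  1.58219213e-01  2.28215973e-05]
```

View pics/top0.png

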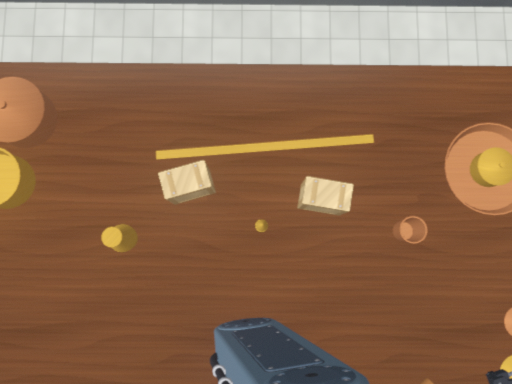

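View pics/side0.png

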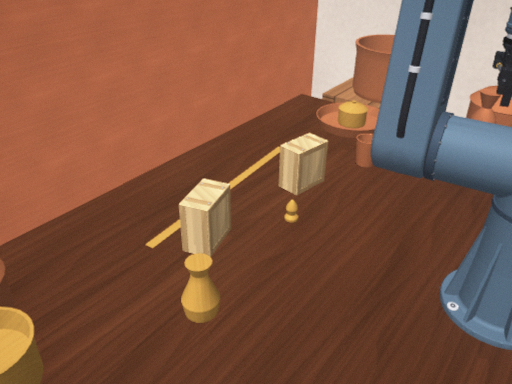

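The top view shows the line from px (157,155) to (374,139), with crate tops at (187,178) and (327,194). The finial is at (261,226), the vase at (112,237) and the beaker at (413,230). The side view agrees: both crates are upright.

```bash
cat > h.py <<'E'
from workcell import bot
import cv2,numpy as np
def ray(c,px,z):
    d=c["R"].T@np.array([(px[0]-c["cx"])/c["fx"],(px[1]-c["cy"])/c["fy"],1.]); o=-c["R"].T@c["t"]
    return o+d*(z-o[2])/d[2]
def proj(c,X):
    p=c["R"]@np.asarray(X)+c["t"]; return p[:2]/p[2]*c["fx"]+[c["cx"],c["cy"]]
def blobs(m,amin=60):
    cs,_=cv2.findContours(m.astype(np.uint8),cv2.RETR_EXTERNAL,cv2.CHAIN_APPROX_NONE)
    return [k for k in cs if cv2.contourArea(k)>amin]
E
python3 - <<'E'
from h import *
c=bot.read_camera("top");I=c["color"];hsv=cv2.cvtColor(I,cv2.COLOR_RGB2HSV)
for x,y in((180,180),(195,198),(320,190),(320,211),(260,147),(261,226)):print(x,y,hsv[y,x])
wood=(hsv[...,0]>15)&(hsv[...,0]<32)&(hsv[...,1]<130)&(hsv[...,2]>130)
for v in (130,190,205):
  for k in blobs(wood&(hsv[...,2]>v),300):
    r=cv2.minAreaRect(k);P=np.array([ray(c,p,.13)[:2] for p in cv2.boxPoints(r)])
    print(v,P.mean(0).round(4),P.round(3).tolist(),np.linalg.norm(P-np.roll(P,1,0),axis=1).round(3))
br=(hsv[...,0]>15)&(hsv[...,0]<32)&(hsv[...,1]>150)&(hsv[...,2]>90)
for k in blobs(br,40):
    r=cv2.minAreaRect(k);print("brass",np.round(r[0]),np.round(r[1]),ray(c,r[0],0).round(3))
    if max(r[1])>150:
        q=sorted(cv2.boxPoints(r).tolist());print([ray(c,p,0)[:2].round(4).tolist() for p in q])
# stereo bases
for n,p,z in(("finial",(261,226),.03),("vase",(112,237),.125),("beaker",(414,230),.085)):print(n,ray(c,p,z).round(3))
E
```

```text
180 180 [ 20  76 227]
195 198 [ 17 115 153]
320 190 [ 20  76 235]
320 211 [ 18 100 150]
260 147 [ 22 163 220]
261 226 [ 21 165 196]
130 [ 0.5679 -0.1647] [[0.536, -0.092], [0.621, -0.107], [0.599, -0.238], [0.515, -0.222]] [0.132 0.086 0.134 0.086]
130 [0.6009 0.1862] [[0.626, 0.261], [0.663, 0.138], [0.575, 0.112], [0.539, 0.234]] [0.091 0.128 0.092 0.127]
190 [ 0.574  -0.1688] [[0.55, -0.102], [0.619, -0.114], [0.598, -0.236], [0.53, -0.223]] [0.123 0.07  0.124 0.07 ]
190 [0.6083 0.191 ] [[0.625, 0.259], [0.659, 0.143], [0.592, 0.123], [0.558, 0.239]] [0.07  0.122 0.07  0.121]
205 [ 0.5734 -0.1699] [[0.549, -0.104], [0.617, -0.116], [0.598, -0.236], [0.53, -0.223]] [0.12  0.069 0.121 0.069]
205 [0.6083 0.1909] [[0.624, 0.259], [0.658, 0.143], [0.592, 0.123], [0.559, 0.238]] [0.069 0.121 0.069 0.12 ]
brass [506. 363.] [16. 11.] [ 0.13  -0.665  0.   ]
brass [119. 238.] [28. 36.] [0.464 0.387 0.   ]
brass [261. 226.] [13. 12.] [ 0.499 -0.005  0.   ]
brass [490. 166.] [41. 39.] [ 0.669 -0.66   0.   ]
brass [ 18. 178.] [35. 61.] [0.632 0.677 0.   ]
brass [264. 146.] [ 10. 219.] [ 0.725 -0.013  0.   ]
[[0.7135, 0.2978], [0.6848, 0.2947], [0.7653, -0.3256], [0.7361, -0.3269]]
finial [ 0.496 -0.004  0.03 ]
vase [0.463 0.367 0.125]
beaker [ 0.484 -0.402  0.085]
```

All sizes match: the tops measure 121 x 70 mm, and the line is 620 mm long with a normal yaw of about 4.7°. Next I'll tip the right crate (yaw -10°), then the left (yaw +16.5°), and check the wrist camera.

```bash
cat >> h.py <<'E'
def down(a): return np.array([0,np.cos(a/2),np.sin(a/2),0])   # tool x at yaw a, pointing down
T=bot.tcp_to_tips
def tip(c,a):
    d=np.array([np.cos(a),np.sin(a),0]); c=np.array([c[0],c[1],0])
    h=lambda s,z:c+d*s+[0,0,z+T]
    bot.move_to(h(.085,.20),down(a)); bot.line_to(h(.085,.111),velocity=.2)
    f0=np.array(bot.state()["ft_force"]); r=bot.line_to(h(.046,.111),velocity=.1)
    bot.line_to(h(-.022,.111),velocity=.06); print("f",(bot.state()["ft_force"]-f0).round(1))
    bot.line_to(h(.03,.16),velocity=.25)
    bot.line_to(h(.03,.2),velocity=.25)
E
python3 - <<'E'
from h import *
bot.gripper_to(0.0)
tip((.574,-.169),np.radians(-10.2)); print(bot.state()["time"])
w=bot.read_camera("wrist");cv2.imwrite("pics/w1.png",w["color"][:,:,::-1])
s=bot.state();print(s["tcp_pos"],s["q"],"cam",-w["R"].T@w["t"],w["R"][2],w["fx"])
c=bot.read_camera("top");cv2.imwrite("pics/t1.png",c["color"][:,:,::-1])
cv2.imwrite("pics/m1.png",np.hstack([cv2.resize(x["color"][:,:,::-1],(400,300)) for x in(w,c)]))
E
```

```text
f [ 0.7 -0.3 -0.9]
6.7583
[ 0.60252419 -0.17397424  0.3645613 ] [-4.70043964e-01  3.30916698e-01  1.50598232e+00 -5.61953141e-05
  1.30679554e+00  1.27887759e+00] cam [ 0.68533063 -0.18960521  0.34641013] [-0.31617973  0.0573122  -0.94696657] 337.71569668907887
```

View pics/m1.png

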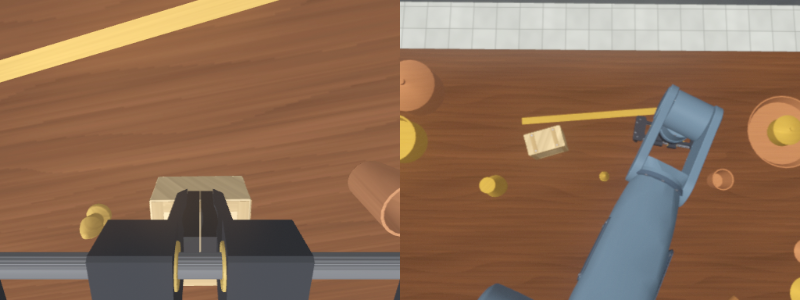

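The wrist view shows the right crate fallen. Its underside is the trapezoid at about (200,187), looks bare and is partly hidden by the fingers. I'll tip the left crate and look at it from further out, with a tilt.

```bash
python3 - <<'E'
from h import *
a=np.radians(16.5)
tip((.6083,.191),a); print(bot.state()["time"])
from scipy.spatial.transform import Rotation as Ro
def tilt(a,t): # tilt fingers toward -x by t
    q=(Ro.from_euler("z",a)*Ro.from_euler("y",t)*Ro.from_euler("x",np.pi)).as_quat(); return q[[3,0,1,2]]
for t in (.5,.35,.2,0):
  try:
    q=tilt(a,t); bot.line_to([.70,.215,.37],q,velocity=.25); print("tilt",t); break
  except bot.MotionError as e: print(t,e)
w=bot.read_camera("wrist"); print(-w["R"].T@w["t"],w["R"][2])
c=bot.read_camera("side")
cv2.imwrite("pics/m2.png",np.hstack([cv2.resize(x["color"][:,:,::-1],(400,300)) for x in(w,c)])); print(bot.state()["time"])
E
```

```text
f [-0.6 -0.5  0.1]
11.5
tilt 0.5
[0.76075881 0.23253169 0.31020055] [-0.70696006 -0.20865107 -0.67577526]
12.25
```

View pics/m2.png

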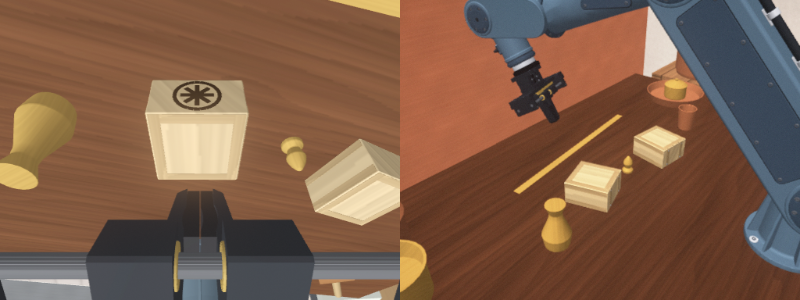

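The stamped crate is the left one: its ring and star are at (197,95) in the wrist view. Both crates lie flat and the wares are untouched. I'll measure the lying top face at z = 0.07.

```bash
cat >> h.py <<'E'
def lying(c,v=190):
    hsv=cv2.cvtColor(c["color"],cv2.COLOR_RGB2HSV); out=[]
    m=(hsv[...,0]>14)&(hsv[...,0]<32)&(hsv[...,1]<140)&(hsv[...,2]>v)
    for k in blobs(cv2.morphologyEx(m.astype(np.uint8),cv2.MORPH_CLOSE,np.ones((3,3))),300):
        W=np.array([ray(c,p,.07)[:2] for p in k[:,0]],np.float32)*1000
        r=cv2.minAreaRect(W); out.append((np.round(np.array(r[0])/1000,4),np.round(r[1],1),round(r[2],1)))
    return out
E
python3 - <<'E'
from h import *
for n in("top","wrist"):
    c=bot.read_camera(n)
    for v in(130,190,205): print(n,v,lying(c,v))
E
```

```text
top 130 [(array([ 0.4704, -0.1507]), array([129.7, 133.2]), 80.7), (array([0.5104, 0.1576]), array([134.7, 122.2]), 16.0)]
top 190 [(array([ 0.4698, -0.1515]), array([123.4, 128.9]), 80.6), (array([0.5105, 0.1591]), array([128.9, 114.8]), 16.3)]
top 205 [(array([ 0.4697, -0.1519]), array([119.6, 128. ]), 80.7), (array([0.5106, 0.1594]), array([128.4, 112.2]), 16.5)]
wrist 130 [(array([ 0.0726, -0.0352]), array([369.8,  16.2]), 20.6), (array([0.3794, 0.4027]), array([52.6, 73.2]), 77.4), (array([ 0.4949, -0.1154]), array([201.9, 163.7]), 80.5), (array([0.5406, 0.0317]), array([76.2, 28.8]), 44.2), (array([0.4909, 0.3758]), array([ 36.3, 124. ]), 60.4), (array([0.5319, 0.1691]), array([170.6, 121.9]), 16.5), (array([0.7269, 0.0745]), array([12.2, 68.4]), 4.6)]
wrist 190 [(array([0.3766, 0.4041]), array([51.1, 64.8]), 77.4), (array([0.5266, 0.0235]), array([43.7, 18.8]), 45.1), (array([ 0.4811, -0.1096]), array([233.8, 136.3]), 65.8), (array([0.4869, 0.383 ]), array([ 21.9, 106.2]), 67.1), (array([0.5223, 0.1664]), array([151. , 120.3]), 16.3), (array([0.727 , 0.0742]), array([12. , 67.8]), 4.8)]
wrist 205 [(array([ 0.4723, -0.1497]), array([122.5, 129.1]), 80.6), (array([0.3769, 0.4042]), array([50.9, 64.2]), 77.4), (array([ 0.5065, -0.0625]), array([ 24.2, 126.7]), 82.3), (array([0.512 , 0.1635]), array([129.3, 120. ]), 16.5), (array([0.4925, 0.384 ]), array([13.4, 87.2]), 69.3), (array([0.7272, 0.0736]), array([11.8, 66.5]), 4.7)]
```

```bash
python3 - <<'E'
from h import *
a0,a1=np.radians(16.5),np.radians(4.6); d0=np.array([np.cos(a0),np.sin(a0)])
c=np.array([.512,.163]); n=np.array([np.cos(a1),np.sin(a1)]); L=np.array([.725,-.0145]); H=.076
def tool(c,a,z=.03,back=H): return [*(c-back*np.array([np.cos(a),np.sin(a)])),z+T]
bot.line_to([.55,.17,.40],down(a0),velocity=.25)
bot.gripper_to(.06)
bot.line_to(tool(c,a0,.13,.12),velocity=.25); bot.line_to(tool(c,a0,.028,.12),velocity=.2)
bot.line_to(tool(c,a0,.028),velocity=.08)
rem=n@(L-c)-.02; N=5
for i in range(N):
    a=a0+(a1-a0)*(i+.5)/N; d=np.array([np.cos(a),np.sin(a)])
    c=c+d*rem/N/(n@d); a=a0+(a1-a0)*(i+1)/N
    bot.line_to(tool(c,a,.028),down(a),velocity=.09)
print("est",c,n@(L-c),bot.state()["ft_force"],bot.state()["time"])
bot.line_to(tool(c,a,.028,.13),velocity=.2); p=tool(c,a,.028,.22); p[2]+=.18; bot.line_to(p,velocity=.25)
k=bot.read_camera("top");cv2.imwrite("pics/t3.png",k["color"][:,:,::-1])
for v in(130,190,205): print(v,lying(k,v))
print(bot.state()["time"])
E
```

```text
est [0.6880113  0.19584643] 0.02000000000000014 [ 0.04676426  0.68913225 -0.65199614] 19.15
130 [(array([ 0.4702, -0.1507]), array([129.6, 133.5]), 80.6), (array([0.6827, 0.1915]), array([143.6, 129.7]), 4.6)]
190 [(array([ 0.4698, -0.1515]), array([123.4, 128.9]), 80.6), (array([0.6873, 0.1948]), array([128.4, 121.6]), 4.6)]
205 [(array([ 0.4697, -0.1519]), array([119.6, 128. ]), 80.7), (array([0.6871, 0.1954]), array([127.6, 120.4]), 4.6)]
20.575
```

View pics/t3.png

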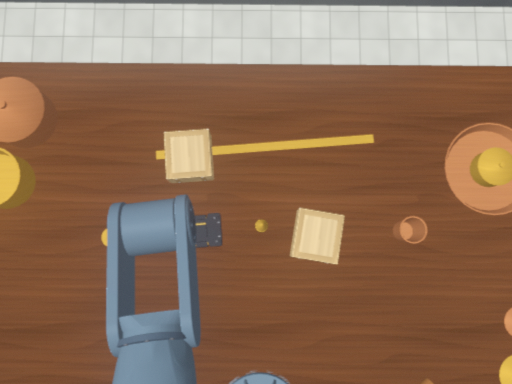

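The crate sits at (189,155), square to the line, and measures 20.5 mm short of the target as planned. I'll make the final push, retreat and check.

```bash
python3 - <<'E'
from h import *
a=np.radians(4.6); n=np.array([np.cos(a),np.sin(a)]); L=np.array([.725,-.0145]); c=np.array([.6875,.1953]); H=.0757
def tool(c,z=.028,back=H): return [*(c-back*n),z+T]
bot.line_to(tool(c,.028,.13),down(a),velocity=.2); bot.line_to(tool(c,.028,H+.01),velocity=.1)
c=c+n*(n@(L-c)); bot.line_to(tool(c),velocity=.05)
bot.line_to(tool(c,.028,.13),velocity=.15); p=tool(c,.028,.25); p[2]+=.18; bot.line_to(p,velocity=.25)
k=bot.read_camera("top");s=bot.read_camera("side")
for v in(190,205): 
  for o in lying(k,v): print(v,o,"off",n@(o[0]-L))
I=k["color"];h=cv2.cvtColor(I,cv2.COLOR_RGB2HSV)
b=blobs((h[...,0]>15)&(h[...,0]<32)&(h[...,1]>150)&(h[...,2]>90),40)
for q in b:
  r=cv2.minAreaRect(q)
  if max(r[1])>100 or np.hypot(*(np.array(r[0])-[261,226]))<15:print(r,[ray(k,p,0)[:2].round(4).tolist() for p in sorted(cv2.boxPoints(r).tolist())])
cv2.imwrite("pics/m4.png",np.hstack([cv2.resize(x["color"][:,:,::-1],(400,300)) for x in(k,s)])); print(bot.state()["time"])
E
```

```text
190 (array([ 0.4696, -0.1518]), array([123.3, 129.3]), 80.1) off -0.26558863786807785
190 (array([0.7068, 0.1962]), array([128.5, 121.7]), 4.4) off -0.001243462231813118
205 (array([ 0.4697, -0.1519]), array([119.6, 128. ]), 80.7) off -0.2654969798726651
205 (array([0.7068, 0.1972]), array([127.6, 119.9]), 5.1) off -0.001163263307484258
((261.0, 225.5), (13.0, 12.0), 90.0) [[0.5175, 0.012], [0.4813, 0.0119], [0.5176, -0.0215], [0.4814, -0.0215]]
((292.9705810546875, 144.11764526367188), (9.893847465515137, 160.98593139648438), 85.60128784179688) [[0.7268, 0.1341], [0.6982, 0.1315], [0.7655, -0.3256], [0.7366, -0.3269]]
24.7083
```

View pics/m4.png

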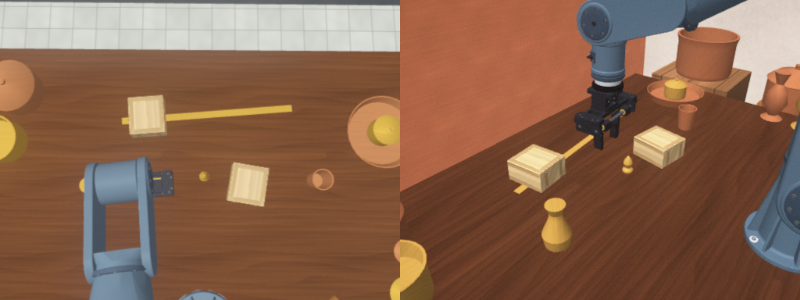

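The stamped crate at (147,115) is centred on the line to about 1 mm. The plain crate at (248,184) lies clear, and the finial, vase and beaker are undisturbed. Handing in.

```bash
python3 -c "
from workcell import bot
bot.wait(.5);print(bot.close_job())"
```

```text
the job is handed in; nothing more can be done
None
```

I tipped both crates with their tops away from the line and pushed the stamped one (the left) onto it, centred to about 1 mm; the plain crate lies clear, the wares are undisturbed, and I handed the job in at about 25 s.

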